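# Close the ice-lolly mould: seat the stick plate on its pins and lock it

### The job

Close up the empty ice-lolly mould that stands on the baking tray: lay the steel stick plate on it and slide it about gently, feeling for the two locating pins, until both holes drop over them and the plate lies flush on the mould. Do not force it, the pins bend easily. Then swing the mould's turn catch fully over the plate's edge to lock it, let go, and leave everything else where it stands.

Things in the scene. Friction and masses are not known exactly. Their poses are not given: they have to be found in the camera images.
- baking_tray: Dark flat baking tray, 211 x 321 x 13 mm, fixed; origin under its centre at worktop height, x away from the robot, y along it (to the left), z up. On it stands an aluminium ice-lolly mould with eight pockets, square to the tray, its flat top (140 in x, 216 in y) 60 mm above this origin. It does not shift unless shoved with over 80 N.
- mould_about (a point): Point 60 mm above the tray's origin, axes as the tray's: only roughly the middle of the mould's flat top. The mould's true centre lies up to 9 mm away from it in x and up to 9 mm in y; that offset is not measured and must be felt or seen.
- pins_about (a point): Same point, 14 mm higher: level of the pin tips. Two upright steel locating pins, 8 mm in diameter, stand 14 mm out of the mould's top at y = +81 and y = -81 mm from the mould's true centre, on its long centre line. Their noses taper over the top 4 mm to 6.8 mm at the tip. They bend if the plate bears on pins or mould with more than 35 N.
- stick_plate: Loose steel stick plate, 104 (x) x 210 (y) x 5 mm, 0.25 to 0.5 kg, starts flat on the worktop; origin at the centre of its underside. Holes on its long centre line fit the pins: a round one of 10 mm at y = +81 mm, a slot 10 (x) by 15 mm (y) at y = -81 mm (end for end it fits too). Seated, it lies flat on the mould's top, pins standing 9 mm out of its upper face.
- plate_handle (a point): Centre of the plate's bar handle, above the plate's middle, 33 mm above its underside, axes as the plate's: a black bar 78 mm long (x), 12 mm wide (y), 14 mm high, with 21 mm free under it between its two feet (at x = +-32 mm).
- catch (a joint): Angle (rad) of the turn catch on the mould's front strip. Pivot 63 mm to -x and 80 mm to -y of the mould's centre. At 0 its arm points along +y, below 0 outward (it starts so, clear of the plate); it turns clockwise from above; at 1.57 (stop) along +x, 2 mm over the seated plate. Stiff, 0.05 N m, stays put. Upright post, 10 mm thick, 28 mm from the pivot, from 11 to 35 mm above the mould's top.
- mug_blue: Two-tone blue mug, 78 x 111 x 93 mm. Bystander; origin at the centre of its underside.
- tumbler: Clear tumbler, 81 mm wide, 93 mm high, with wooden lolly sticks in it reaching to 126 mm. Bystander; origin at the centre of its underside.
- tin_tomato: Tin with a brown and cream band, 74 mm wide, 109 mm high. Bystander; origin at the centre of its underside.
- honey_jar: Glass jar with a dark lid, 62 mm wide, 99 mm high. Bystander; origin at the centre of its underside.

How it is judged:
By the outcome, as a careful person would: the job done as asked, in the order asked, and still so for the second after the job is handed in, with the robot touching nothing.
It also fails if it takes over 72 s, if anything falls off the work surface, if the arm or the gripper's body presses on something with over 40 N, if the wrist force passes 120 N, or if a joint passes its speed limit or range.

### The arm

A 6-joint arm with a two-finger parallel gripper is mounted at the origin on a cart in front of the work surface, level with it; the furniture and walls round the work are solid. World frame = base frame: x ahead of the robot, y to its left, z up, the work surface at z = 0. Lengths are in mm, angles in rad, forces in N, time in s.
With the tool pointing down it reaches from about 350 to 975 mm from the base axis. Payload 7.1 kg.
Tool frame: the origin (TCP) lies on the centre line of the jaws, within the pads' length; the fingertips stand 19 mm ahead of it and the grasp point (between the pads) is the TCP; z points along the fingers, y is the line along which they close (so a half turn about z gives the same grasp; the last joint's range is limited). The gripper opens to 88 mm and grips with 3 to 60 N. Pads are 20 mm wide; open, the fingers measure 115 mm over their backs; the gripper's body (75 mm by 178 mm) begins 61 mm behind the grasp point.
Start: joints at [1.304, 0.423, 1.63, -0, 1.089, -0.019], TCP at [153.263, 605.9, 241.675] pointing down, gripper open.
Joint ranges: [-3, 3], [-0.9, 2.11], [0.09, 2.58], [-1.31, 4.45], [0.11, 2.69], [-2.54, 2.54]. Speed limits (rad/s): [2.39, 2.39, 3.01, 3.14, 3.14, 3.14].

### API

Orientations are given as a rotation vector (axis times angle).
In Python, from rig import env gives the robot as it stands. The module is installed in compiled form; this text tells all that it offers.
- The arm moves only by the tool move_arm, never from a script. Its argument "rows" is a list of rows, each a list of 7 numbers: the turn, a rotation vector about the tool's x, y, z in rad, then the shift along the tool's x, y, z in mm, then the opening, from 0 (shut) to 1 (fully open). In form: [[ax, ay, az, dx, dy, dz, claw], ...]. A call has exactly 8 rows; each row is the pose to reach, as a shift and turn from the pose commanded when the call began, along the tool's axes at that moment; what a row does not reach only later rows make up. A row lasts 1/12 s, in which the tool goes at most 41.7 mm and 7.16 degrees, less where a joint would pass 70% of its speed; a pose out of reach is approached as far as the arm can. A call with a gripper value outside its range is refused whole. The fingers move at their own pace and stop on an object; "newtons" is the grip in N (left out, the last holds). Time passes only in rows, so rows that repeat a pose let the fingers close, or fill a call up. It gives the time, the measured TCP pose, the force, the opening and the grip force at its end, in the units of the state.
- env.get_state(): the state, without advancing time (a new reading comes with each control period).
- env.snapshot(name): name is "scene" or "top"; returns the picture (420x560x3 uint8, red, green, blue); there is no depth.
- env.camera_info(name): a dict with "camera_matrix" (3x3 intrinsics, pixels), "position" and "orientation" of the camera in the world. Camera axes: x right, y up, looking along -z (the intrinsics and any distortion apply to the point x, -y, -z); pixel columns grow to the right and rows downward; lengths in mm; the calibration is good to about 2 mm. A picture is of the moment at which its call begins. camera_info takes no time and is no camera call.
- env.job_done(): hands the job in; it is judged then, once.
The state is a dict: "time_s": time; "qpos": joint angles; "joint_velocities": joint speeds; "tau": joint torques, N m; "position": TCP position; "ee_rot": TCP orientation; "wrist_force": force on the tool from outside, world axes, zero at the start; "moment": the same for the moment, N m; "gripper_width": finger opening in mm; "grip_force": force on a finger pad.
Only numpy, scipy, OpenCV 4.12 (cv2) and the standard library are available. Lean on these libraries where they do the work, as an engineer would, in place of code of your own. Each camera call takes 0.05 s, during which the arm holds its last target. There are 200 camera calls.

## Working session

There is one attempt and no reset: what is moved stays moved. The work goes in short steps, Python scripts to look and compute and a tool call to move; the robot and the scene stay as the last step left them, time stands still between calls to the robot, and variables do not carry over. Pictures are saved under pics/ and viewed, at most 10 in all, crops included, and the job is handed in when it is done.

Besides the shell and the picture viewer there is one more tool, called after ">>>" as name(argument=value, ...), one argument or row to a line, values as JSON. move_arm: Moves the arm, as the interface text tells. Its arguments: {"type":"object","properties":{"rows":{"type":"array"},"newtons":{"type":"number"}},"required":["rows"]}

```bash
mkdir -p pics; python3 - <<'E'
from rig import env
import cv2
for n in("scene","top"):
    cv2.imwrite(f"pics/{n}0.png",cv2.resize(env.snapshot(n)[:,:,::-1],None,fx=1.42,fy=1.42,interpolation=cv2.INTER_CUBIC))
    print(env.camera_info(n))
print(env.get_state())
E
```

```text
{'camera_matrix': array([[512.96103315,   0.        , 276.23961657],
       [  0.        , 512.96103315, 208.91604034],
       [  0.        ,   0.        ,   1.        ]]), 'position': array([-638.07400724, -683.0122561 ,  792.82129533]), 'orientation': array([ 0.97430103, -0.58434103, -0.95450304])}
{'camera_matrix': array([[463.56986279,   0.        , 276.63389253],
       [  0.        , 463.56986279, 215.38094269],
       [  0.        ,   0.        ,   1.        ]]), 'position': array([ 424.31504242,  -60.30802667, 1200.01708426]), 'orientation': array([ 0.07773206, -0.05329221, -1.56507101])}
{'time_s': 0.1, 'qpos': array([ 1.30396315e+00,  4.23773483e-01,  1.63057696e+00, -1.25580873e-05,
        1.08862807e+00, -1.90007776e-02]), 'joint_velocities': array([ 0.00016192, -0.00248045, -0.00084458, -0.00158442, -0.00214145,
       -0.00087725]), 'tau': array([ 2.83747613e-04, -5.45611238e+01, -2.74326378e+01,  6.45681261e-02,
        1.87767955e-02, -6.42118107e-05]), 'position': array([153.16980531, 605.45817672, 240.98815247]), 'ee_rot': array([-3.88266485e-01, -3.11731902e+00,  2.15706119e-03]), 'wrist_force': array([ 0.46994319, -0.26459358,  0.00513   ]), 'moment': array([-0.0006985 , -0.02091583, -0.01492043]), 'grip_force': 0.0, 'gripper_width': 87.70534716912292}
```

View pics/scene0.png

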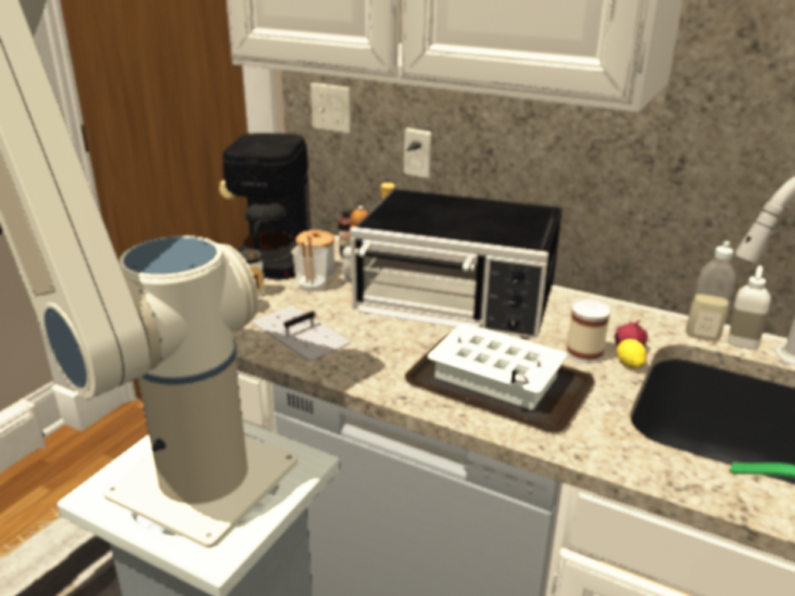

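View pics/top0.png

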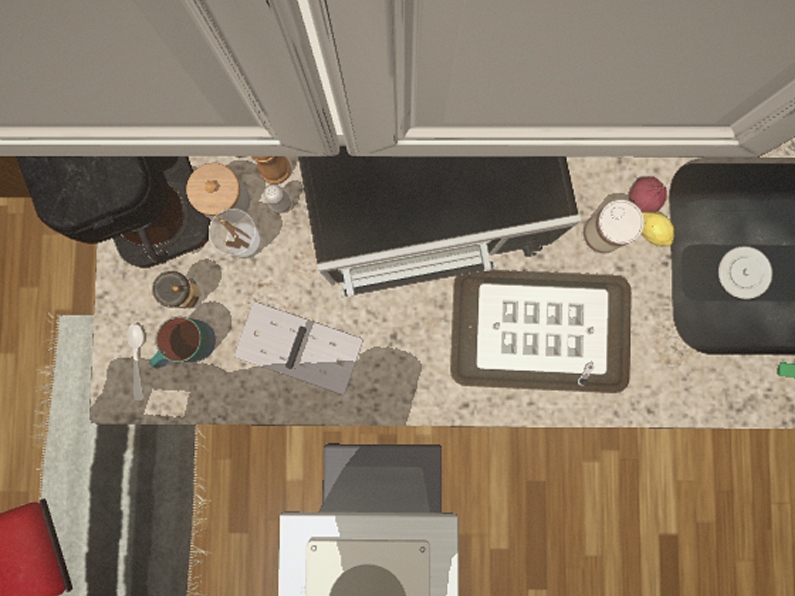

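The top view shows the plate, tilted, with its handle around (298,348). The mould is at (542,330), with pins near (496,326) and (590,330) and the catch near (587,373). Next I'll enlarge both.

```bash
cat > h.py <<'E'
import numpy as np, cv2
from scipy.spatial.transform import Rotation as R
from rig import env
def w2p(P,n="top"):
    c=env.camera_info(n); q=R.from_rotvec(c["orientation"]).inv().apply(np.asarray(P,float)-c["position"])
    q=q*[1,-1,-1]; u=q@c["camera_matrix"].T; return u[...,:2]/u[...,2:]
def p2w(uv,z,n="top"):
    c=env.camera_info(n); d=np.linalg.inv(c["camera_matrix"])@np.r_[uv,1]
    d=R.from_rotvec(c["orientation"]).apply(d*[1,-1,-1]); p=c["position"]; return p+d*(z-p[2])/d[2]
def crop(n,x,y,w,h,f,name):
    im=env.snapshot(n)[y:y+h,x:x+w,::-1]; cv2.imwrite(f"pics/{name}.png",cv2.resize(im,None,fx=f,fy=f,interpolation=cv2.INTER_CUBIC))
E
python3 - <<'E'
from h import *
im=env.snapshot("top")[:,:,::-1]
a=cv2.resize(im[205:281,160:260],None,fx=8,fy=7.8,interpolation=cv2.INTER_CUBIC)
a=cv2.resize(im[205:280,160:260],None,fx=8,fy=8,interpolation=cv2.INTER_CUBIC);cv2.imwrite("pics/p.png",a)
b=cv2.resize(im[188:278,315:447],None,fx=6,fy=6,interpolation=cv2.INTER_CUBIC);cv2.imwrite("pics/m.png",b)
print(w2p([[0,0,0],[153,605,240],[424,-60,0]]),p2w([209,245],33),p2w([381,232],60))
E
```

```text
[[259.01375807 424.02772047]
 [-43.36411792 386.07355748]
 [283.65783058 254.3074935 ]] [446.36443156 128.10716779  33.        ] [ 479.80266618 -298.46866932   60.        ]
```

View pics/p.png

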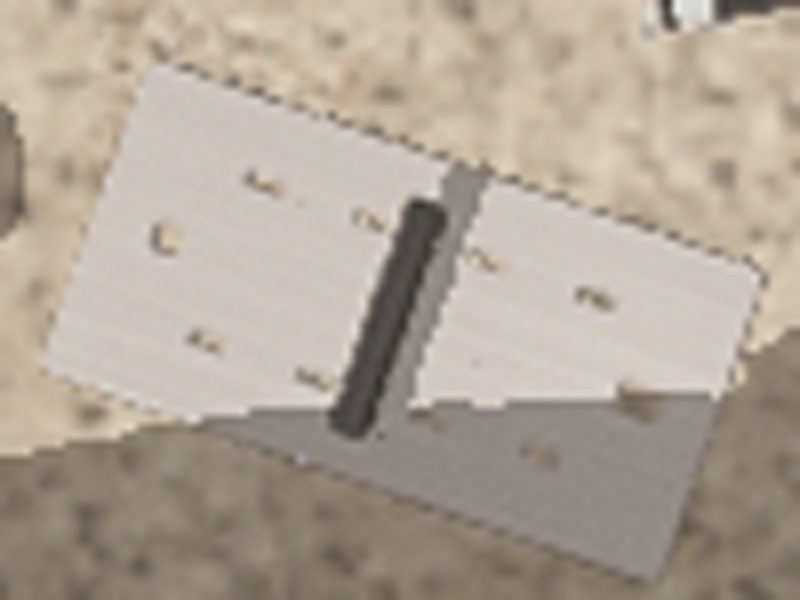

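View pics/m.png

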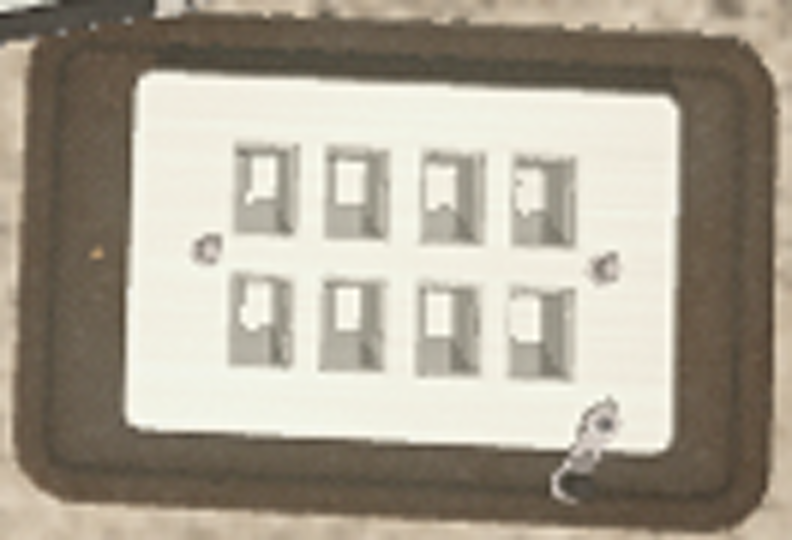

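The plate's corners are at crop (155,62), (768,268), (652,582) and (42,362). Its holes are at (165,238) and (635,402), and the bar runs (425,205)–(350,430). The mould's corners are at (140,70), (680,95), (670,453) and (127,430), with pins at (207,248) and (604,268), the catch pivot at (604,424) and the post at (575,485).

```bash
python3 - <<'E'
from h import *
P=lambda x,y,z:p2w([160+(x+.5)/8-.5,205+(y+.5)/8-.5],z)
M=lambda x,y,z:p2w([315+(x+.5)/6-.5,188+(y+.5)/6-.5],z)
c=np.array([P(*q,5) for q in[(155,62),(768,268),(652,582),(42,362)]]);print("plate c",c.mean(0),"len",np.linalg.norm(c-np.roll(c,-1,0),axis=1))
a=lambda d:np.arctan2(d[1],d[0])
h1,h2=P(165,238,5),P(635,402,5);print("holes",h1,h2,(h1+h2)/2,"yaw",a(h1-h2)-np.pi/2,np.linalg.norm(h1-h2))
e1,e2=P(425,205,40),P(350,430,40);print("handle",(e1+e2)/2,"yaw",a(e1-e2),np.linalg.norm(e1-e2))
print("edge yaws",a(c[0]-c[1])-np.pi/2,a(c[3]-c[2])-np.pi/2,a(c[0]-c[3]),a(c[1]-c[2]))
c=np.array([M(*q,60) for q in[(140,70),(680,95),(670,453),(127,430)]]);print("mould c",c.mean(0),"len",np.linalg.norm(c-np.roll(c,-1,0),axis=1))
print("edge yaws",a(c[0]-c[1])-np.pi/2,a(c[3]-c[2])-np.pi/2,a(c[0]-c[3]),a(c[1]-c[2]))
for z in(67,74):
  p1,p2=M(207,248,z),M(604,268,z);print("pins",p1,p2,(p1+p2)/2,"yaw",a(p1-p2)-np.pi/2,np.linalg.norm(p1-p2))
pv,po=M(604,424,70),M(573,488,95);print("pivot",pv,"post",po,np.linalg.norm((po-pv)[:2]))
print(R.from_rotvec(env.get_state()["ee_rot"]).as_matrix().round(3))
E
```

```text
plate c [448.79973866 130.1355255    5.        ] len [210.35065779 106.98690921 209.61844815 103.1885386 ]
holes [474.10864331 207.81394395   5.        ] [422.09214926  55.00330113   5.        ] [448.10039628 131.40862254   5.        ] yaw -0.3280955556216756 161.42121363676858
handle [448.17765229 129.49335705  40.        ] yaw -0.3064974420000804 73.86187555048106
edge yaws -0.3185222990494234 -0.33656112197859334 -0.3392865816557478 -0.34571398129375114
mould c [ 482.05390112 -300.64965867   60.        ] len [221.21495962 146.31848351 220.06243223 147.72831197]
edge yaws -0.04315291700697643 -0.03673464256654002 -0.041445961735678015 -0.04933737351549646
pins [ 486.63506741 -219.4553357    67.        ] [ 479.23602704 -380.09506191   67.        ] [ 482.93554722 -299.7751988    67.        ] yaw -0.046027311057700304 160.81003524486735
pins [ 486.25004217 -218.47209266   74.        ] [ 478.89671451 -378.11935538   74.        ] [ 482.57337834 -298.29572402   74.        ] yaw -0.046027311057700526 159.8165195579871
pivot [ 416.22410292 -378.02317899   70.        ] post [ 391.27626898 -358.3715618    95.        ] 31.758156067206528
[[-0.969  0.245 -0.   ]
 [ 0.245  0.969 -0.001]
 [ 0.    -0.001 -1.   ]]
```

```bash
cat > g.py <<'E'
# usage: g.py x y z yaw  -> total shift/turn from stored commanded pose; stores the rounded result
import sys,json,os,numpy as np
from scipy.spatial.transform import Rotation as R
def Rm(yaw): c,s=np.cos(yaw),np.sin(yaw); return np.array([[-c,-s,0],[-s,c,0],[0,0,-1]])
f="cmd.json"; cur=json.load(open(f)) if os.path.exists(f) else [153.263,605.9,241.675,None]
A=Rm(cur[3]) if cur[3] is not None else R.from_rotvec([-3.88266485e-01,-3.11731902,2.157e-3]).as_matrix()
for i in range(1,len(sys.argv),4):
    t=[float(v) for v in sys.argv[i:i+4]]; B=Rm(t[3])
    print("turn",R.from_matrix(A.T@B).as_rotvec().round(4),"shift",(A.T@(np.array(t[:3])-cur[:3])).round(1))
json.dump(t,open(f,"w"))
E
python3 g.py 300 370 241 -0.33 448.3 130.3 120 -0.33; python3 - <<'E'
from h import *
for z in(0,100,200):print(z,[p2w(np.array(q)/1.42,z).round()[:2] for q in[(345,293),(490,268),(580,215)]])
print([p2w(np.array(q)/1.42,109).round()[:2] for q in[(620,220),(183,335),(175,290)]])
E
```

```text
turn [-0.0014  0.      0.0822] shift [-200.1 -192.7    0.9]
turn [-0.0014  0.      0.0822] shift [-402.7 -388.5  122.2]
0 [array([548.,  47.]), array([ 595., -219.]), array([ 694., -385.])]
100 [array([538.,  38.]), array([ 581., -206.]), array([ 672., -358.])]
200 [array([527.,  29.]), array([ 567., -193.]), array([ 649., -331.])]
[array([ 661., -422.]), array([465., 306.]), array([541., 322.])]
```

>>> move_arm(
  rows=[
    [0, 0, 0.02, -28, -27, 0, 1],
    [0, 0, 0.04, -56, -54, 0, 1],
    [0, 0, 0.06, -84, -81, 0, 1],
    [0, 0, 0.082, -112, -108, 0, 1],
    [0, 0, 0.082, -140, -135, 0, 1],
    [0, 0, 0.082, -168, -162, 0, 1],
    [0, 0, 0.082, -196, -189, 0, 1],
    [0, 0, 0.082, -224, -216, 0, 1],
  ],
)

```text
time_s: 0.82
position: [317.9, 339.8, 241.7]
ee_rot: [0.515, 3.099, -0.0]
wrist_force: [0.3, 0.1, 0.1]
gripper_width: 87.2
grip_force: 0.0
```

```bash
python3 - <<'E'
from g import *
import json
p=np.array([153.263,605.9,241.675])+R.from_rotvec([-3.88266485e-01,-3.11731902,2.157e-3]).as_matrix()@[-224,-216,0]
json.dump([*p,-0.33],open("cmd.json","w"));print(p)
E
python3 g.py 448.3 130.3 100 -0.33
```

```text
turn [0. 0. 0.] shift [ 0.  0. 20.]Traceback (most recent call last):
  File "<stdin>", line 1, in <module>
  File "g.py", line 10, in <module>
    json.dump(t,open(f,"w"))
              ^
NameError: name 't' is not defined
```

```bash
echo "[317.4,341.7,241.675,-0.33]">cmd.json; python3 g.py 448.3 130.3 100 -0.33
```

```text
turn [0. 0. 0.] shift [-192.3 -157.6  141.7]
```

>>> move_arm(
  rows=[
    [0, 0, 0, -27, -22, 10, 1],
    [0, 0, 0, -55, -45, 30, 1],
    [0, 0, 0, -82, -68, 50, 1],
    [0, 0, 0, -110, -90, 70, 1],
    [0, 0, 0, -137, -113, 92, 1],
    [0, 0, 0, -165, -136, 115, 1],
    [0, 0, 0, -192.3, -157.6, 141.7, 1],
    [0, 0, 0, -192.3, -157.6, 141.7, 1],
  ],
)

```text
time_s: 1.48
position: [448.8, 126.3, 96.7]
ee_rot: [-0.521, -3.095, 0.003]
wrist_force: [-0.5, -0.2, 1.1]
gripper_width: 87.6
grip_force: 0.0
```

```bash
python3 - <<'E'
from h import *
im=env.snapshot("top")[:,:,::-1]
cv2.imwrite("pics/p2.png",cv2.resize(im[195:285,150:270],None,fx=6,fy=6,interpolation=cv2.INTER_CUBIC))
print(env.get_state()["position"])
E
```

```text
[448.22382307 127.55152252  97.64864062]
```

View pics/p2.png

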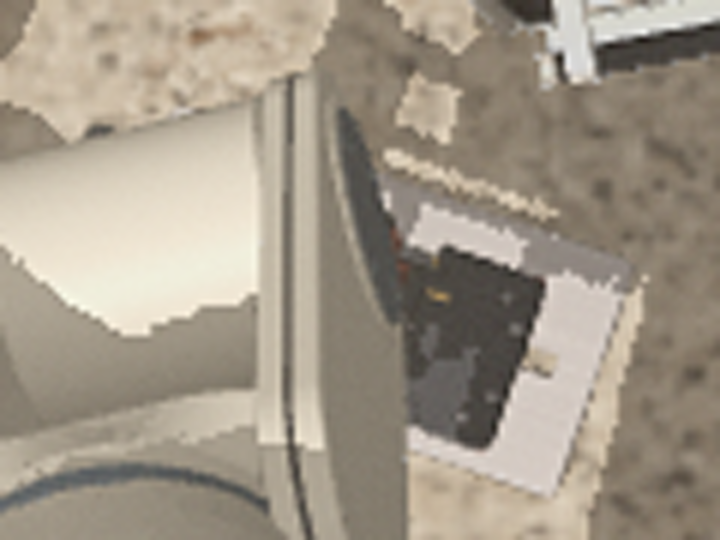

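The arm hides the middle, but the gripper body (crop 400–545, 250–450) sits square to the plate, with one hole visible at (545,362). Going down to grip.

>>> move_arm(
  rows=[
    [0, 0, 0, 0, 0, 25, 1],
    [0, 0, 0, 0, 0, 45, 1],
    [0, 0, 0, 0, 0, 58, 1],
    [0, 0, 0, 0, 0, 66, 1],
    [0, 0, 0, 0, 0, 66, 1],
    [0, 0, 0, 0, 0, 66, 1],
    [0, 0, 0, 0, 0, 66, 0.3],
    [0, 0, 0, 0, 0, 66, 0],
  ],
  newtons=40,
)

```text
time_s: 2.2
position: [448.9, 130.6, 35.0]
ee_rot: [0.515, 3.097, 0.001]
wrist_force: [-0.2, 0.8, 0.1]
gripper_width: 78.2
grip_force: 0.0
```

>>> move_arm(
  rows=[
    [0, 0, 0, 0, 0, 0, 0],
    [0, 0, 0, 0, 0, 0, 0],
    [0, 0, 0, 0, 0, 0, 0],
    [0, 0, 0, 0, 0, 0, 0],
    [0, 0, 0, 0, 0, 0, 0],
    [0, 0, 0, 0, 0, 0, 0],
    [0, 0, 0, 0, 0, 0, 0],
    [0, 0, 0, 0, 0, 0, 0],
  ],
)

```text
time_s: 2.87
position: [448.3, 130.1, 33.9]
ee_rot: [-0.516, -3.099, 0.0]
wrist_force: [0.2, 0.1, 0.6]
gripper_width: 24.7
grip_force: 0.0
```

>>> move_arm(
  rows=[
    [0, 0, 0, 0, 0, 0, 0],
    [0, 0, 0, 0, 0, 0, 0],
    [0, 0, 0, 0, 0, 0, 0],
    [0, 0, 0, 0, 0, 0, 0],
    [0, 0, 0, 0, 0, 0, 0],
    [0, 0, 0, 0, 0, 0, 0],
    [0, 0, 0, 0, 0, -5, 0],
    [0, 0, 0, 0, 0, -15, 0],
  ],
)

```text
time_s: 3.53
position: [447.4, 129.9, 48.6]
ee_rot: [-0.515, -3.097, 0.002]
wrist_force: [-0.4, 0.1, -2.8]
gripper_width: 11.7
grip_force: 40.0
```

```bash
echo "[448.3,130.3,49,-0.33]">cmd.json; python3 g.py 400 90 115 -0.33 400 -100 135 -0.044 ;echo; echo "[400,90,115,-0.33]">cmd.json;  python3 g.py 400 -170 135 -0.044; python3 g.py 482.3 -300 118 -0.044
```

```text
turn [0. 0. 0.] shift [ 32.6 -53.8 -66. ]
turn [ 0.     0.    -0.286] shift [ -28.9 -233.5  -86. ]

turn [ 0.     0.    -0.286] shift [ -84.3 -246.   -20. ]
turn [0. 0. 0.] shift [ -87.9 -126.3   17. ]
```

>>> move_arm(
  rows=[
    [0, 0, 0, 2, -3, -12, 0],
    [0, 0, 0, 6, -10, -26, 0],
    [0, 0, 0, 11, -19, -40, 0],
    [0, 0, 0, 17, -28, -52, 0],
    [0, 0, 0, 23, -38, -61, 0],
    [0, 0, 0, 28, -47, -66, 0],
    [0, 0, 0, 31, -52, -66, 0],
    [0, 0, 0, 32.6, -53.8, -66, 0],
  ],
)

```text
time_s: 4.2
position: [399.4, 89.3, 115.3]
ee_rot: [0.517, 3.099, 0.0]
wrist_force: [0.2, 0.2, -2.8]
gripper_width: 11.8
grip_force: 40.0
```

>>> move_arm(
  rows=[
    [0, 0, -0.02, -6, -18, -4, 0],
    [0, 0, -0.07, -18, -50, -10, 0],
    [0, 0, -0.12, -30, -88, -20, 0],
    [0, 0, -0.18, -44, -128, -20, 0],
    [0, 0, -0.23, -58, -168, -20, 0],
    [0, 0, -0.27, -70, -206, -20, 0],
    [0, 0, -0.286, -80, -234, -20, 0],
    [0, 0, -0.286, -84.3, -246, -20, 0],
  ],
)

```text
time_s: 4.87
position: [400.6, -173.8, 134.7]
ee_rot: [0.072, 3.14, -0.001]
wrist_force: [0.7, 0.5, -3.1]
gripper_width: 11.7
grip_force: 40.0
```

>>> move_arm(
  rows=[
    [0, 0, 0, -10, -14, 0, 0],
    [0, 0, 0, -30, -43, 0, 0],
    [0, 0, 0, -50, -72, 0, 0],
    [0, 0, 0, -70, -101, 5, 0],
    [0, 0, 0, -82, -118, 9, 0],
    [0, 0, 0, -87.9, -126.3, 12, 0],
    [0, 0, 0, -87.9, -126.3, 15, 0],
    [0, 0, 0, -87.9, -126.3, 17, 0],
  ],
)

```text
time_s: 5.53
position: [481.4, -299.2, 116.7]
ee_rot: [-0.069, -3.138, -0.003]
wrist_force: [-0.5, -0.2, -2.4]
gripper_width: 11.9
grip_force: 40.0
```

```bash
python3 - <<'E'
from h import *
s=env.get_state();print(s)
im=env.snapshot("scene")[:,:,::-1]
a=cv2.resize(im[210:310,280:420],None,fx=5.5,fy=5.5,interpolation=cv2.INTER_CUBIC)
im=env.snapshot("top")[:,:,::-1]
b=cv2.resize(im[188:278,315:447],None,fx=6,fy=6,interpolation=cv2.INTER_CUBIC)
cv2.imwrite("pics/s3.png",a);cv2.imwrite("pics/t3.png",b)
E
```

```text
{'time_s': 5.5333, 'qpos': array([-5.77250432e-01,  5.13377675e-01,  1.83554630e+00,  2.71999804e-04,
        7.95582072e-01, -2.10404834e+00]), 'joint_velocities': array([ 0.01352407,  0.01590881,  0.04122883,  0.00131061, -0.04149434,
        0.00012366]), 'tau': array([-7.09030833e-01, -5.40728366e+01, -2.26883841e+01, -8.00639810e-02,
       -8.74238228e-02, -2.98329815e-02]), 'position': array([ 481.36957784, -299.22143264,  116.69646738]), 'ee_rot': array([-6.93539092e-02, -3.13845188e+00, -2.66939113e-03]), 'wrist_force': array([-0.49336147, -0.2467582 , -2.42657715]), 'moment': array([ 0.0180629 , -0.02309278, -0.00387547]), 'grip_force': 39.99846339225769, 'gripper_width': 11.915605083824262}
```

View pics/t3.png

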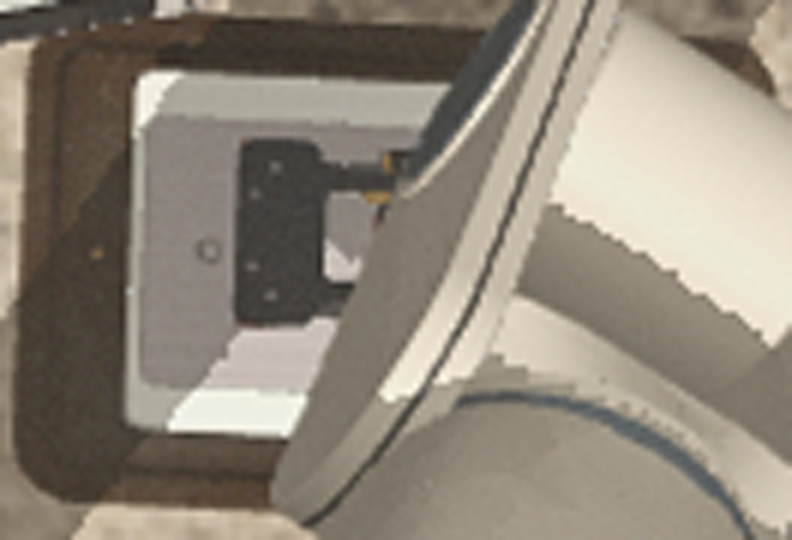

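The hole shows at (208,250) with the pin apparently inside its outline, so it's well aligned. Next I'll descend slowly to just below tip level and feel for contact.

>>> move_arm(
  rows=[
    [0, 0, 0, 0, 0, 3, 0],
    [0, 0, 0, 0, 0, 5, 0],
    [0, 0, 0, 0, 0, 7, 0],
    [0, 0, 0, 0, 0, 8, 0],
    [0, 0, 0, 0, 0, 9, 0],
    [0, 0, 0, 0, 0, 10, 0],
    [0, 0, 0, 0, 0, 10.5, 0],
    [0, 0, 0, 0, 0, 11, 0],
  ],
)

```text
time_s: 6.3
position: [482.4, -300.3, 106.9]
ee_rot: [0.069, 3.141, -0.0]
wrist_force: [-0.3, 0.0, -2.3]
gripper_width: 11.6
grip_force: 40.0
```

```bash
echo "[482.3,-300,107,-0.044]">cmd.json; python3 - <<'E'
from h import *
M=lambda x,y,z:p2w([315+(x+.5)/6-.5,188+(y+.5)/6-.5],z)
print("hole seen",M(208,250,87.5),"pin",M(207,248,72))
s=env.get_state();print(s["position"],s["wrist_force"],s["moment"])
im=env.snapshot("top")[:,:,::-1]
cv2.imwrite("pics/t4.png",cv2.resize(im[215:245,335:375],None,fx=16,fy=16,interpolation=cv2.INTER_CUBIC))
E
```

```text
hole seen [ 484.7094881  -216.96825668   87.5       ] pin [ 486.36004938 -218.75301924   72.        ]
[ 482.44433468 -300.27943706  106.94256719] [-0.31791699  0.04772884 -2.29795902] [ 0.07412537  0.07581799 -0.02704301]
```

View pics/t4.png

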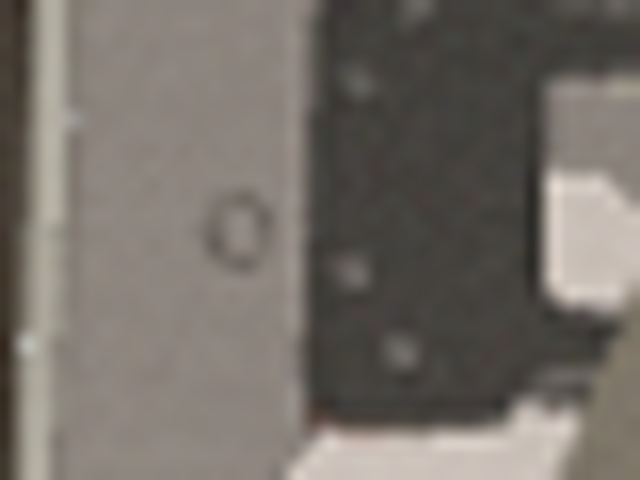

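The hole's ring at (238,230) looks concentric with something inside it. I'll go down a little further.

>>> move_arm(
  rows=[
    [0, 0, 0, 0, 0, 0.4, 0],
    [0, 0, 0, 0, 0, 0.8, 0],
    [0, 0, 0, 0, 0, 1.2, 0],
    [0, 0, 0, 0, 0, 1.6, 0],
    [0, 0, 0, 0, 0, 2, 0],
    [0, 0, 0, 0, 0, 2, 0],
    [0, 0, 0, 0, 0, 2, 0],
    [0, 0, 0, 0, 0, 2, 0],
  ],
)

```text
time_s: 7.02
position: [482.5, -300.2, 105.0]
ee_rot: [-0.069, -3.141, -0.0]
wrist_force: [-0.1, 0.8, -1.9]
gripper_width: 11.5
grip_force: 40.0
```

```bash
python3 -c "
from h import *
s=env.get_state();print(s['position'],s['ee_rot'],s['wrist_force'],s['moment'])"
```

```text
[ 482.46193447 -300.22647044  104.97233585] [-6.87082543e-02 -3.14083675e+00 -9.79729628e-06] [-0.06485734  0.77265756 -1.91329472] [ 0.01688947 -0.01104296  0.02319981]
```

>>> move_arm(
  rows=[
    [0, 0, 0, 0, 0, 0.5, 0],
    [0, 0, 0, 0, 0, 1, 0],
    [0, 0, 0, 0, 0, 1.5, 0],
    [0, 0, 0, 0, 0, 2, 0],
    [0, 0, 0, 0, 0, 2.5, 0],
    [0, 0, 0, 0, 0, 3, 0],
    [0, 0, 0, 0, 0, 3, 0],
    [0, 0, 0, 0, 0, 3, 0],
  ],
)

```text
time_s: 7.68
position: [482.4, -300.2, 101.9]
ee_rot: [-0.069, -3.141, -0.0]
wrist_force: [0.0, -0.6, -2.4]
gripper_width: 11.7
grip_force: 40.0
```

```bash
python3 -c "
from h import *
s=env.get_state();print(s['position'],s['ee_rot'],s['wrist_force'],s['moment'])"
```

```text
[ 482.41431589 -300.24333773  101.92789361] [-6.88557629e-02 -3.14075690e+00 -6.80056642e-05] [ 0.01732029 -0.56222973 -2.3811688 ] [-0.00794296  0.00085098  0.01291463]
```

No resistance 6 mm below tip level, so both pins have entered. Lowering gently to the mould.

>>> move_arm(
  rows=[
    [0, 0, 0, 0, 0, 0.7, 0],
    [0, 0, 0, 0, 0, 1.5, 0],
    [0, 0, 0, 0, 0, 2.3, 0],
    [0, 0, 0, 0, 0, 3, 0],
    [0, 0, 0, 0, 0, 3.8, 0],
    [0, 0, 0, 0, 0, 4.6, 0],
    [0, 0, 0, 0, 0, 5.3, 0],
    [0, 0, 0, 0, 0, 6, 0],
  ],
)

```text
time_s: 8.35
position: [482.5, -300.2, 95.9]
ee_rot: [0.069, 3.141, 0.0]
wrist_force: [0.3, -0.6, -2.8]
gripper_width: 11.4
grip_force: 40.0
```

>>> move_arm(
  rows=[
    [0, 0, 0, 0, 0, 0.2, 0],
    [0, 0, 0, 0, 0, 0.5, 0],
    [0, 0, 0, 0, 0, 0.8, 0],
    [0, 0, 0, 0, 0, 1.1, 0],
    [0, 0, 0, 0, 0, 1.4, 0],
    [0, 0, 0, 0, 0, 1.7, 0],
    [0, 0, 0, 0, 0, 1.7, 0],
    [0, 0, 0, 0, 0, 1.7, 0],
  ],
)

```text
time_s: 9.02
position: [482.5, -300.2, 94.3]
ee_rot: [-0.069, -3.141, -0.0]
wrist_force: [0.7, -0.1, -2.7]
gripper_width: 11.8
grip_force: 40.0
```

```bash
python3 -c "
from h import *
s=env.get_state();print(s['position'],s['ee_rot'],s['wrist_force'],s['moment'])"
```

```text
[ 482.45251004 -300.24229111   94.27109353] [-6.88200137e-02 -3.14083145e+00 -1.51264938e-05] [ 0.68451422 -0.10906496 -2.65772627] [-0.01505353 -0.07553911 -0.0060853 ]
```

Nearly down. A few tenths more to find the mould.

>>> move_arm(
  rows=[
    [0, 0, 0, 0, 0, 0.2, 0],
    [0, 0, 0, 0, 0, 0.4, 0],
    [0, 0, 0, 0, 0, 0.5, 0],
    [0, 0, 0, 0, 0, 0.6, 0],
    [0, 0, 0, 0, 0, 0.7, 0],
    [0, 0, 0, 0, 0, 0.8, 0],
    [0, 0, 0, 0, 0, 0.8, 0],
    [0, 0, 0, 0, 0, 0.8, 0],
  ],
)

```text
time_s: 9.68
position: [482.5, -300.3, 93.8]
ee_rot: [0.069, 3.141, -0.0]
wrist_force: [-1.6, 0.7, 4.5]
gripper_width: 11.7
grip_force: 40.0
```

Contact: about 7 N at 93.8, which matches the seated height. Releasing.

>>> move_arm(
  rows=[
    [0, 0, 0, 0, 0, 0, 0.4],
    [0, 0, 0, 0, 0, 0, 0.4],
    [0, 0, 0, 0, 0, 0, 0.4],
    [0, 0, 0, 0, 0, 0, 0.4],
    [0, 0, 0, 0, 0, 0, 0.4],
    [0, 0, 0, 0, 0, 0, 0.4],
    [0, 0, 0, 0, 0, 0, 0.4],
    [0, 0, 0, 0, 0, 0, 0.4],
  ],
)

```text
time_s: 10.35
position: [482.5, -300.3, 93.5]
ee_rot: [-0.069, -3.141, 0.0]
wrist_force: [0.6, 0.3, 0.2]
gripper_width: 35.2
grip_force: 0.0
```

>>> move_arm(
  rows=[
    [0, 0, 0, 0, 0, -5, 0.4],
    [0, 0, 0, 0, 0, -15, 0.4],
    [0, 0, 0, 0, 0, -30, 0.4],
    [0, 0, 0, 0, 0, -50, 0.4],
    [0, 0, 0, 30, 0, -70, 0.4],
    [0, 0, 0, 65, 0, -85, 0.3],
    [0, 0, 0, 100, 0, -85, 0.2],
    [0, 0, 0, 130, 0, -85, 0.1],
  ],
)

```text
time_s: 11.02
position: [351.4, -294.5, 180.2]
ee_rot: [0.068, 3.139, -0.003]
wrist_force: [0.1, -0.4, -0.5]
gripper_width: 18.7
grip_force: 0.0
```

```bash
python3 - <<'E'
from h import *
a=env.snapshot("scene")[:,:,::-1][215:305,290:420]
b=env.snapshot("top")[:,:,::-1][188:278,315:445]
f=lambda i:cv2.resize(i,None,fx=6,fy=6,interpolation=cv2.INTER_CUBIC)
g=lambda i:cv2.resize(i,(780,296) ,interpolation=cv2.INTER_CUBIC)
o=np.vstack([cv2.resize(b[5:85],None,fx=5,fy=5,interpolation=cv2.INTER_CUBIC)[:400,:],np.zeros((0,650,3),np.uint8)])
s=cv2.resize(a,(289,200),interpolation=cv2.INTER_CUBIC)
s=cv2.resize(a,(650,450),interpolation=cv2.INTER_CUBIC)[130:330]
cv2.imwrite("pics/v5.png",np.vstack([o,s]))
E
```

```text
(no output)
```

View pics/v5.png

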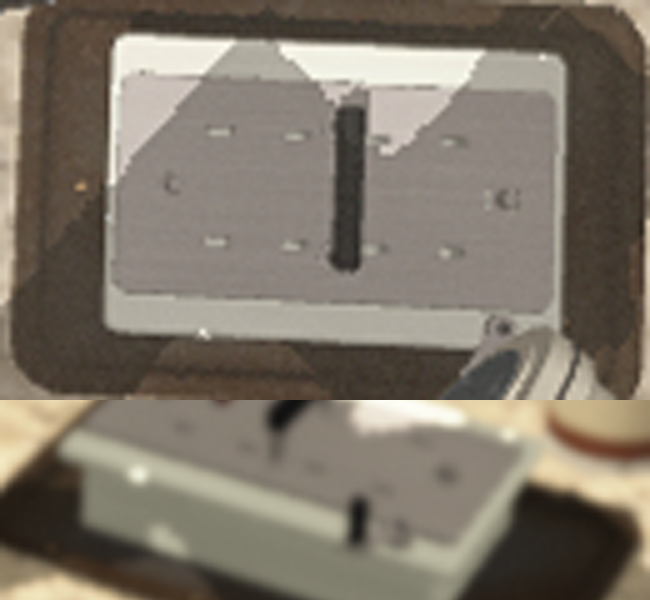

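The plate is seated flush: both pins poke through the holes at (172,184) and (507,198), and in the scene view the plate lies flat. The post is at bottom (358,520). Next I'll grip it lightly and swing it round the pivot.

```bash
echo "[352.4,-294.3,178.5,-0.044]">cmd.json; python3 g.py 393.9 -360.2 125 -0.666; cat > arc.py <<'E'
import subprocess,sys,numpy as np
p=np.array([415.9,-377.5])
hs=[float(v) for v in sys.argv[2:]]
a=[]
for h in hs: a+=[*(p+28*np.array([np.sin(h),np.cos(h)])),float(sys.argv[1]),-h-np.pi/2]
print(subprocess.run(["python3","g.py",*map(str,a)],capture_output=True,text=True).stdout)
E
```

```text
turn [0.    0.    0.622] shift [-44.4 -64.   53.5]
```

>>> move_arm(
  rows=[
    [0, 0, 0.1, -8, -12, 5, 0.45],
    [0, 0, 0.21, -18, -26, 14, 0.45],
    [0, 0, 0.32, -28, -40, 25, 0.45],
    [0, 0, 0.43, -37, -53, 36, 0.45],
    [0, 0, 0.54, -43, -62, 46, 0.45],
    [0, 0, 0.622, -44.4, -64, 53.5, 0.45],
    [0, 0, 0.622, -44.4, -64, 53.5, 0.45],
    [0, 0, 0.622, -44.4, -64, 53.5, 0.45],
  ],
)

```text
time_s: 11.78
position: [394.4, -360.4, 125.1]
ee_rot: [-1.023, -2.97, -0.0]
wrist_force: [0.1, -0.1, 1.0]
gripper_width: 39.6
grip_force: 0.0
```

```bash
python3 - <<'E'
from h import *
a=env.snapshot("scene")[:,:,::-1][205:305,290:420]
cv2.imwrite("pics/v6.png",cv2.resize(a,None,fx=6,fy=6,interpolation=cv2.INTER_CUBIC))
print(env.get_state()["position"])
print((w2p([[393.9,-360.2,95],[393.9,-360.2,106],[415.9,-377.5,65]],"scene")-[290,205]+.5)*6)
E
```

```text
[ 394.41054151 -360.37883781  125.47203286]
[[427.5008736  334.55015358]
 [429.73853944 311.98222009]
 [479.21841751 380.53665831]]
```

View pics/v6.png

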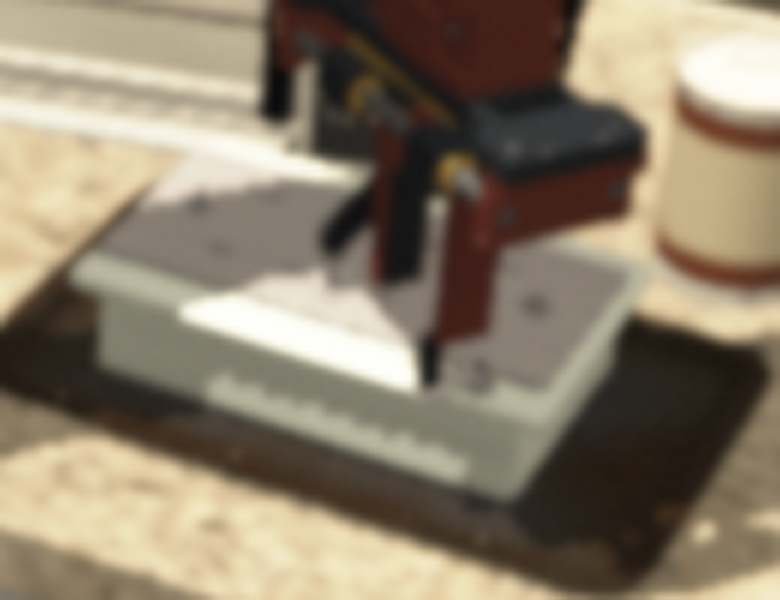

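The black post, (429,335–385), lies between the two fingers (cols 400 and 465), where it was predicted. Descending, then closing lightly.

>>> move_arm(
  rows=[
    [0, 0, 0, 0, 0, 6, 0.45],
    [0, 0, 0, 0, 0, 13, 0.45],
    [0, 0, 0, 0, 0, 20, 0.45],
    [0, 0, 0, 0, 0, 26, 0.45],
    [0, 0, 0, 0, 0, 29, 0.45],
    [0, 0, 0, 0, 0, 29, 0.3],
    [0, 0, 0, 0, 0, 29, 0.1],
    [0, 0, 0, 0, 0, 29, 0],
  ],
  newtons=6,
)

```text
time_s: 12.5
position: [394.2, -360.5, 96.1]
ee_rot: [1.026, 2.969, -0.0]
wrist_force: [-1.2, 0.2, -0.3]
gripper_width: 23.1
grip_force: 0.0
```

>>> move_arm(
  rows=[
    [0, 0, 0, 0, 0, 0, 0],
    [0, 0, 0, 0, 0, 0, 0],
    [0, 0, 0, 0, 0, 0, 0],
    [0, 0, 0, 0, 0, 0, 0],
    [0, 0, 0, 0, 0, 0, 0],
    [0, 0, 0, 0, 0, 0, 0],
    [0, 0, 0, 0, 0, 0, 0],
    [0, 0, 0, 0, 0, 0, 0],
  ],
)

```text
time_s: 13.17
position: [393.9, -360.3, 96.0]
ee_rot: [-1.026, -2.969, -0.0]
wrist_force: [-4.8, 0.2, 3.9]
gripper_width: 9.4
grip_force: 6.0
```

```bash
echo "[393.9,-360.2,96,-0.666]">cmd.json; for s in -0.905 -0.065 0.775; do python3 - $s <<'E'
import sys,subprocess
s=float(sys.argv[1]);print(subprocess.run(["python3","arc.py","96",*[str(round(s+.105*i,3)) for i in range(1,9)]],capture_output=True,text=True).stdout)
E
done
```

```text
turn [0.     0.     0.1048] shift [-0.1  2.9  0. ]
turn [0.     0.     0.2098] shift [-0.6  5.8  0. ]
turn [0.     0.     0.3148] shift [-1.4  8.7  0. ]
turn [0.     0.     0.4198] shift [-2.4 11.4  0. ]
turn [0.     0.     0.5248] shift [-3.8 14.   0. ]
turn [0.     0.     0.6298] shift [-5.4 16.5  0. ]
turn [0.     0.     0.7348] shift [-7.2 18.8  0. ]
turn [0.     0.     0.8398] shift [-9.3 20.8  0. ]


turn [0.    0.    0.105] shift [-0.2  2.9  0. ]
turn [0.   0.   0.21] shift [-0.6  5.8  0. ]
turn [0.    0.    0.315] shift [-1.4  8.7  0. ]
turn [0.   0.   0.42] shift [-2.4 11.4  0. ]
turn [0.    0.    0.525] shift [-3.8 14.   0. ]
turn [0.   0.   0.63] shift [-5.4 16.5  0. ]
turn [0.    0.    0.735] shift [-7.2 18.8  0. ]
turn [0.   0.   0.84] shift [-9.3 20.9  0. ]


turn [0.    0.    0.105] shift [-0.2  2.9  0. ]
turn [0.   0.   0.21] shift [-0.6  5.8  0. ]
turn [0.    0.    0.315] shift [-1.4  8.7  0. ]
turn [0.   0.   0.42] shift [-2.4 11.4  0. ]
turn [0.    0.    0.525] shift [-3.8 14.   0. ]
turn [0.   0.   0.63] shift [-5.4 16.5  0. ]
turn [0.    0.    0.735] shift [-7.2 18.8  0. ]
turn [0.   0.   0.84] shift [-9.3 20.9  0. ]
```

>>> move_arm(
  rows=[
    [0, 0, 0.105, -0.2, 2.9, 0, 0],
    [0, 0, 0.21, -0.6, 5.8, 0, 0],
    [0, 0, 0.315, -1.4, 8.7, 0, 0],
    [0, 0, 0.42, -2.4, 11.4, 0, 0],
    [0, 0, 0.525, -3.8, 14, 0, 0],
    [0, 0, 0.63, -5.4, 16.5, 0, 0],
    [0, 0, 0.735, -7.2, 18.8, 0, 0],
    [0, 0, 0.84, -9.3, 20.9, 0, 0],
  ],
)

```text
time_s: 13.83
position: [414.8, -349.6, 96.1]
ee_rot: [2.154, 2.287, 0.0]
wrist_force: [-2.1, 0.4, 2.8]
gripper_width: 9.6
grip_force: 6.0
```

```bash
python3 -c "
from h import *
s=env.get_state();print(s['position'],s['ee_rot'],s['wrist_force'],s['moment'],s['gripper_width'],s['qpos'][5])"
```

```text
[ 414.77799476 -349.60234742   96.06280764] [2.15364695e+00 2.28661886e+00 4.61222092e-04] [-2.09400584  0.43411221  2.75860663] [-0.02532465  0.51854763 -0.02692984] 9.578104318900959 -0.7826178671967238
```

Following well with small forces. Continuing.

>>> move_arm(
  rows=[
    [0, 0, 0.105, -0.2, 2.9, 0, 0],
    [0, 0, 0.21, -0.6, 5.8, 0, 0],
    [0, 0, 0.315, -1.4, 8.7, 0, 0],
    [0, 0, 0.42, -2.4, 11.4, 0, 0],
    [0, 0, 0.525, -3.8, 14, 0, 0],
    [0, 0, 0.63, -5.4, 16.5, 0, 0],
    [0, 0, 0.735, -7.2, 18.8, 0, 0],
    [0, 0, 0.84, -9.3, 20.9, 0, 0],
  ],
)

```text
time_s: 14.5
position: [436.6, -357.8, 96.1]
ee_rot: [2.898, 1.21, 0.001]
wrist_force: [-1.5, 0.0, 1.7]
gripper_width: 9.5
grip_force: 6.0
```

>>> move_arm(
  rows=[
    [0, 0, 0.105, -0.2, 2.9, 0, 0],
    [0, 0, 0.21, -0.6, 5.8, 0, 0],
    [0, 0, 0.315, -1.4, 8.7, 0, 0],
    [0, 0, 0.42, -2.4, 11.4, 0, 0],
    [0, 0, 0.525, -3.8, 14, 0, 0],
    [0, 0, 0.63, -5.4, 16.5, 0, 0],
    [0, 0, 0.735, -7.2, 18.8, 0, 0],
    [0, 0, 0.84, -9.3, 20.9, 0, 0],
  ],
)

```text
time_s: 15.17
position: [445.3, -379.1, 96.1]
ee_rot: [3.14, -0.077, 0.003]
wrist_force: [0.7, 1.7, 2.2]
gripper_width: 9.8
grip_force: 6.0
```

```bash
python3 -c "
from h import *
s=env.get_state();print(s['position'],s['ee_rot'],s['wrist_force'],s['moment'],s['gripper_width'],s['qpos'][5])"
```

```text
[ 445.33311161 -379.12161686   96.12695959] [ 3.14010015e+00 -7.74747759e-02  2.90763806e-03] [0.66218572 1.67779583 2.16323191] [0.19674913 0.14218582 0.01184358] 9.81506941100578 0.8933242172647117
```

>>> move_arm(
  rows=[
    [0, 0, 0, 0, 0.3, 0, 0],
    [0, 0, 0, 0, 0.6, 0, 0],
    [0, 0, 0, 0, 0.9, 0, 0],
    [0, 0, 0, 0, 1.2, 0, 0],
    [0, 0, 0, 0, 1.5, 0, 0],
    [0, 0, 0, 0, 1.5, 0, 0],
    [0, 0, 0, 0, 1.5, 0, 0],
    [0, 0, 0, 0, 1.5, 0, 0],
  ],
)

```text
time_s: 15.83
position: [445.1, -380.1, 96.2]
ee_rot: [3.141, -0.067, 0.003]
wrist_force: [5.1, 3.3, 0.8]
gripper_width: 9.3
grip_force: 6.0
```

>>> move_arm(
  rows=[
    [0, 0, 0, 0, 0.4, 0, 0],
    [0, 0, 0, 0, 0.8, 0, 0],
    [0, 0, 0, 0, 1.2, 0, 0],
    [0, 0, 0, 0, 1.6, 0, 0],
    [0, 0, 0, 0, 2, 0, 0],
    [0, 0, 0, 0, 2, 0, 0],
    [0, 0, 0, 0, 2, 0, 0],
    [0, 0, 0, 0, 2, 0, 0],
  ],
)

```text
time_s: 16.5
position: [445.0, -380.6, 96.0]
ee_rot: [-3.138, 0.068, -0.002]
wrist_force: [7.8, 10.3, 2.6]
gripper_width: 9.7
grip_force: 6.0
```

It's against the stop (10 N, motion stalled). Releasing and lifting clear.

>>> move_arm(
  rows=[
    [0, 0, 0, 0, -1, 0, 0.4],
    [0, 0, 0, 0, -1, 0, 0.4],
    [0, 0, 0, 0, -1, 0, 0.4],
    [0, 0, 0, 0, -1, 0, 0.4],
    [0, 0, 0, 0, -1, 0, 0.4],
    [0, 0, 0, 0, -1, 0, 0.4],
    [0, 0, 0, 0, -1, 0, 0.4],
    [0, 0, 0, 0, -1, 0, 0.4],
  ],
)

```text
time_s: 17.17
position: [444.0, -381.5, 96.0]
ee_rot: [3.141, -0.07, -0.0]
wrist_force: [0.4, 0.6, 0.1]
gripper_width: 34.9
grip_force: 0.0
```

>>> move_arm(
  rows=[
    [0, 0, 0, 0, -1, -6, 0.4],
    [0, 0, 0, 0, -1, -16, 0.4],
    [0, 0, 0, 0, -1, -32, 0.4],
    [0, 0, 0, 0, -1, -55, 0.4],
    [0, 0, 0, -20, -1, -80, 0.4],
    [0, 0, 0, -50, -1, -105, 0.4],
    [0, 0, 0, -80, -1, -130, 0.4],
    [0, 0, 0, -80, -1, -130, 0.4],
  ],
)

```text
time_s: 17.83
position: [362.0, -377.6, 231.0]
ee_rot: [3.137, -0.071, 0.005]
wrist_force: [-0.4, -0.5, 0.4]
gripper_width: 35.3
grip_force: 0.0
```

```bash
python3 - <<'E'
from h import *
s=env.get_state();print(s["position"],s["wrist_force"])
a=env.snapshot("scene")[:,:,::-1][215:305,290:420]
b=env.snapshot("top")[:,:,::-1][193:273,315:445]
cv2.imwrite("pics/v7.png",np.vstack([cv2.resize(b,(520,320),interpolation=cv2.INTER_CUBIC),cv2.resize(a,(520,280),interpolation=cv2.INTER_CUBIC)]))
E
```

```text
[ 361.97081319 -377.61213369  231.02835276] [-0.43316746 -0.49998813  0.43707814]
```

View pics/v7.png

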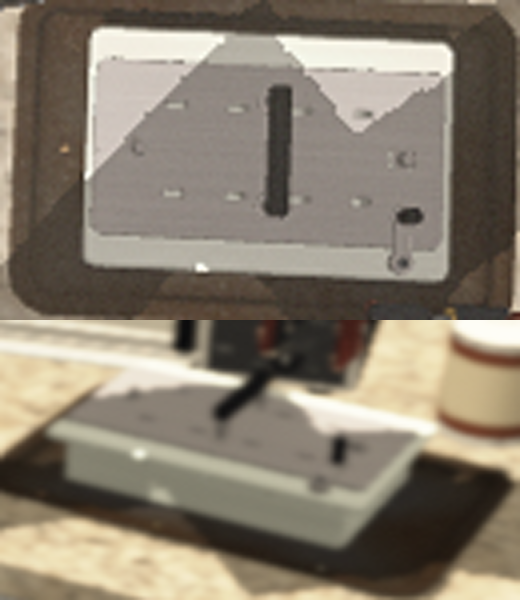

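The plate lies flush with its pins through at (138,147) and (402,158). The catch arm runs from its pivot at (400,262) along +x over the plate edge, with the post at (410,215), and the gripper is clear.

```bash
python3 -c "
from rig import env
print(env.job_done())"
```

```text
the job is handed in; nothing more can be done
None
```

The stick plate lies flush over both pins, the turn catch is locked at its stop over the plate's edge, the gripper is clear, and the job was handed in at about 18 s of robot time.

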